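# Shift the gearbox selector to the marked notch

### The arm

A 6-joint arm with a two-finger parallel gripper is mounted at the origin on the work surface. World frame = base frame: x ahead of the robot, y to its left, z up, the work surface at z = 0. Lengths are in m, angles in rad, forces in N, time in s.
With the tool pointing down it reaches from about 0.275 to 0.725 m from the base axis. Payload 15.9 kg.
Tool frame: the origin (TCP) lies midway between the tips of the shut fingers; the grasp point (between the pads) lies 19 mm behind it; z points along the fingers, y is the direction in which the jaws open and shut (so a half turn about z gives the same grasp; the last joint's range is limited). The gripper opens to 85 mm and grips with 20 to 120 N. Pads are 22 mm wide; open, the fingers measure 114 mm over their backs; the gripper's body (76 mm by 85 mm) begins 54 mm behind the grasp point. The pads swing forward as they close: fully open they stand 13 mm farther back than shut.
Start: joints at [1.342, 0.213, -0.034, 1.323, 0, 1.571], TCP at [0.113, 0.487, 0.231] pointing down, gripper open.
Joint ranges: [-2.98, 2.98], [-0.74, 1.72], [-1.14, 1.35], [-2.1, 2.04], [-1.57, 1.44], [-3.14, 3.14]. Speed limits (rad/s): [1.89, 1.89, 2.39, 2.57, 3.14, 3.14].

### API

Orientations are given as a rotation vector (axis times angle).
In Python, from bench import ctrl, vision gives the robot as it stands.
- The arm moves only by the tool carry_out, never from a script. Its argument "steps" is a list of rows, each a list of 5 numbers: the shift along the tool's x, y, z in mm, then the turn about the tool's z in rad, then the opening, from 0 (shut) to 1 (fully open). A call has 1 to 5 rows; each row is the pose to reach, as a shift and turn from the pose commanded when the call began, along the tool's axes at that moment; what a row does not reach only later rows make up. A row lasts 1/10 s, in which the tool goes at most 50 mm and 8.59 degrees, less where a joint would pass 70% of its speed; a pose out of reach is approached as far as the arm can. A call with a gripper value outside its range is refused whole. The fingers move at their own pace and stop on an object; the grip force is fixed at half the most. Time passes only in rows, so rows that repeat a pose let the fingers close. It gives the time, the measured TCP pose, the force and the opening at its end, in the units of the state.
- ctrl.state(): the state, without advancing time (a new reading comes with each control period).
- vision.capture(name): name is "scene" or "top" or "wrist"; returns (picture, depth): 480x640x3 uint8, red, green, blue; 480x640 float32, m along the optical axis (not along the pixel's ray), 0 where there is no reading.
- vision.camera_params(name): a dict with "intrinsics" (3x3 intrinsics, pixels), "pose" (4x4, takes a point from camera to world coordinates); the wrist camera has in their place "T_tool_cam" (4x4, takes a point from camera to tool coordinates, whose origin is the TCP and whose axes are the flange's). Camera axes: x right, y up, looking along -z (the intrinsics and any distortion apply to the point x, -y, -z); pixel columns grow to the right and rows downward; lengths in m; the calibration is good to about 2 mm. A picture is of the moment at which its call begins: read the wrist's pose just before it. camera_params takes no time and is no camera call.
- ctrl.job_done(): hands the job in, once; it reports no verdict.
The state is a dict: "time": time; "joint_positions": joint angles; "dq": joint speeds; "tau": joint torques, N m; "position": TCP position; "tcp_rot": TCP orientation; "contact_force": force on the tool from outside, world axes, zero at the start; "wrist_torque": the same for the moment, N m; "width": opening from 0.0 (shut) to 1.0 (fully open).
Only numpy, scipy, OpenCV 4.12 (cv2) and the standard library are available. Lean on these libraries where they do the work, as an engineer would, in place of code of your own. Each camera call takes 0.05 s, during which the arm holds its last target. There are 200 camera calls.

### The job

On the bench gearbox, shift the selector to the notch marked by the green dot: pull the sprung red knob up out of its notch, turn it until its nose points at the green dot, and let it snap fully down into that notch. Let go of it, and leave the spray can, the wrench and the piston where they are.

Things in the scene. Friction and masses are not known exactly. Their poses are not given: they have to be found in the camera images.
- gearbox: cast aluminium gearbox, 200 x 180 mm, 84 mm high to the top of its round black dial plate (168 mm across); shaft housings stick out at the sides to 148 mm from the centre at +y, 105 mm at -y. Bolted down. Origin: centre of its underside; z up is also the knob's axis.
- notch_ring: steel ring on the dial, 40 to 56 mm from the knob's axis, 11 mm high, with five notches at -70, -35, 0, 35 and 70 degrees about z (counter-clockwise from above) from the gearbox's +x. Fixed to the gearbox. The knob starts in the middle notch (0); a coloured dot lies outside each of the other four. Origin: on the axis, at the dial's top, 84 mm above the bench.
- knob_grip (a point): centre of the red knob's grip bar, on the turning axis, 134 mm above the bench when the knob is down; moves with the knob. The bar is 60 mm long (this frame's x, towards the nose), 22 mm wide (y), 44 mm high (z), so it ends 22 mm above and below this point. Take it from above across its width; beside it there is room for fingertips down to 33 mm below this point.
- knob_nose (a point): tip of the pointer nose of the knob, 58 mm from the axis along the bar, 29 mm below knob_grip; the nose is 14 mm wide and has a white line on top. A pin under the nose, 8 mm thick, sits in a notch of the ring.
- selector_lift (a joint): how far the knob is pulled up, m: 0 is fully down in a notch, 0.022 the upper stop. A spring pulls it down with about 5 N at 0 and 9 N at the stop, and it weighs 2 N more. The pin clears the ring above 0.011; below about 0.005 the notch walls block turning. Resting on the ring between notches it reads about 0.008.
- selector_turn (a joint): angle of the knob, rad, about z up (counter-clockwise from above is positive); 0: nose along the gearbox's +x. Stops at -1.36 and 1.36. Turns lightly. Let go within about 0.15 rad of a notch, sloped edges guide the pin in; play in a notch 0.05 rad either way.
- dot_green: green disc, 18 mm across, 3 mm thick, stuck on the dial 71 mm from the knob's axis, outside one notch; origin: centre of its underside. A notch lies on the line from the knob's axis to the disc.
- dot_blue: blue disc, 18 mm across, 3 mm thick, stuck on the dial 71 mm from the knob's axis, outside one notch; origin: centre of its underside. A notch lies on the line from the knob's axis to the disc.
- dot_yellow: yellow disc, 18 mm across, 3 mm thick, stuck on the dial 71 mm from the knob's axis, outside one notch; origin: centre of its underside. A notch lies on the line from the knob's axis to the disc.
- dot_white: white disc, 18 mm across, 3 mm thick, stuck on the dial 71 mm from the knob's axis, outside one notch; origin: centre of its underside. A notch lies on the line from the knob's axis to the disc.
- spray_can: white and red spray can with a red cap, 58 mm across, 144 mm high, standing; origin: centre of its underside. Leave alone.
- wrench: wrench lying flat, 180 mm long along its x; origin: centre of its underside. Leave alone.
- piston: aluminium piston, 72 mm across, 62 mm high, standing; origin: centre of its underside. Leave alone.

How it is judged:
By the outcome, as a careful person would: the job done as asked, in the order asked, and still so for the second after the job is handed in, with the robot touching nothing.
It also fails if it takes over 38 s, if anything falls off the work surface, if the arm or the gripper's body presses on something with over 40 N, if the wrist force passes 120 N, or if a joint passes its speed limit or range.

## Working session

There is one attempt and no reset: what is moved stays moved. The work goes in short steps, Python scripts to look and compute and a tool call to move; the robot and the scene stay as the last step left them, time stands still between calls to the robot, and variables do not carry over. Pictures are saved under pics/ and viewed, about 8 in all and at most 12, crops included, and the job is handed in when it is done.

Besides the shell and the picture viewer there is one more tool, called after "Request:" by a JSON object that holds its "op" and its "data", one argument or row to a line. carry_out: Moves the arm, as the interface text tells. Its arguments: {"type":"object","properties":{"steps":{"type":"array"}},"required":["steps"]}

```bash
mkdir -p pics
python3 - <<'E'
from bench import ctrl, vision
import cv2,numpy as np
s=ctrl.state();print(s)
for n in("top","scene"):
    p,d=vision.capture(n);cv2.imwrite(f"pics/{n}0.png",p[:,:,::-1]);np.savez(f"{n}0.npz",p=p,d=d)
    print(n,vision.camera_params(n))
print(vision.camera_params("wrist"))
E
```

```text
{'time': 0.0, 'joint_positions': array([ 1.34199549e+00,  2.13354309e-01, -3.50479385e-02,  1.32345178e+00,
        7.78421236e-06,  1.57080863e+00]), 'dq': array([ 0.00079033,  0.00057773, -0.00154098, -0.00028462,  0.00151947,
       -0.00068802]), 'tau': array([ 5.90541138e-03, -6.86156631e+01,  4.87112761e+01,  1.75817840e-02,
        3.78966879e-04, -1.34546949e-05]), 'position': array([0.11333125, 0.48666418, 0.23082149]), 'tcp_rot': array([-3.58620581e-01, -3.12092708e+00,  1.64910783e-03]), 'contact_force': array([-0.22997783, -0.18081333, -0.99099344]), 'wrist_torque': array([-0.0387636 , -0.03389729,  0.01791037]), 'width': 0.9990608212646297}
top {'intrinsics': array([[573.72429658,   0.        , 331.2969744 ],
       [  0.        , 573.72429658, 243.84894038],
       [  0.        ,   0.        ,   1.        ]]), 'pose': array([[-0.0033144 ,  0.98605976, -0.16635855,  0.41203317],
       [-0.99999098, -0.00371013, -0.00206806,  0.07570183],
       [-0.00265644,  0.1663502 ,  0.98606316,  1.14907058],
       [ 0.        ,  0.        ,  0.        ,  1.        ]])}
scene {'in
[... 245 characters left out ...]
.98912761,  0.12466835, -0.07800239, -0.03696367],
       [-0.00729901,  0.57137751,  0.8206549 ,  1.26073602],
       [ 0.        ,  0.        ,  0.        ,  1.        ]])}
{'intrinsics': array([[405.2397709 ,   0.        , 325.05991806],
       [  0.        , 405.2397709 , 235.44640735],
       [  0.        ,   0.        ,   1.        ]]), 'T_tool_cam': array([[ 4.95911334e-04,  9.63973369e-01,  2.65998305e-01,
         6.70186680e-02],
       [ 9.99999864e-01, -4.35162605e-04, -2.87318013e-04,
         8.52415249e-04],
       [-1.61214398e-04,  2.65998412e-01, -9.63973453e-01,
        -1.43325894e-01],
       [ 0.00000000e+00,  0.00000000e+00,  0.00000000e+00,
         1.00000000e+00]])}
```

View pics/top0.png

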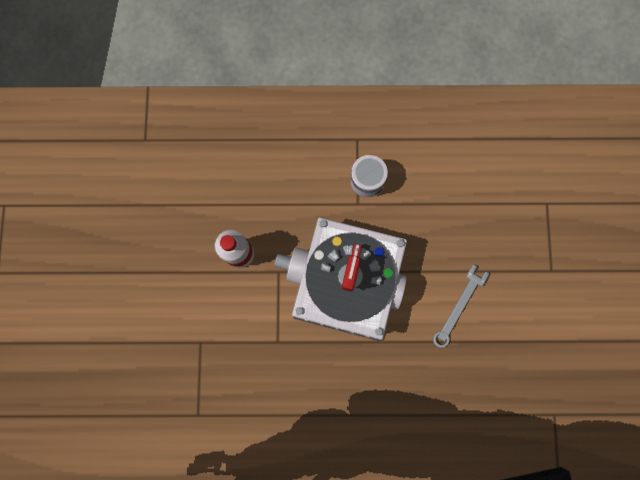

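View pics/scene0.png

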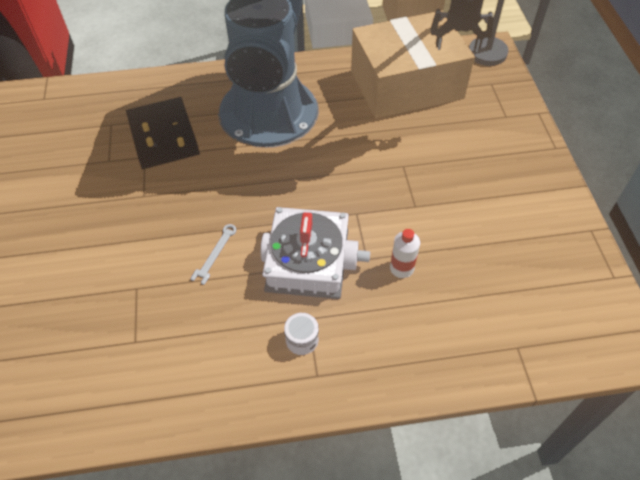

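The top picture shows the gearbox near (350,275) with the knob's nose up at about (355,247). The dots are green (388,273), blue (379,252), yellow (337,241) and white (319,255). The scene view agrees, so green should be the outermost clockwise notch (-70°).

```bash
cat > h.py <<'E'
import numpy as np,cv2
from bench import ctrl,vision
from scipy.spatial.transform import Rotation as R
def campose(n,st=None):
    c=vision.camera_params(n)
    if n!="wrist": return c["intrinsics"],c["pose"]
    T=np.eye(4);T[:3,:3]=R.from_rotvec(st["tcp_rot"]).as_matrix();T[:3,3]=st["position"]
    return c["intrinsics"],T@c["T_tool_cam"]
def onplane(K,P,uv,z):
    d=P[:3,:3]@np.array([(uv[0]-K[0,2])/K[0,0],-(uv[1]-K[1,2])/K[1,1],-1])
    return P[:3,3]+d*(z-P[2,3])/d[2]
HSV=dict(green=((45,120,50),(80,255,255)),blue=((110,150,60),(130,255,255)),yellow=((18,140,120),(28,255,255)),red=((0,170,70),(6,255,255)),white=((0,0,225),(180,25,255)))
def blobs(p,c,box=None,amin=15):
    m=cv2.inRange(cv2.cvtColor(p,cv2.COLOR_RGB2HSV),*HSV[c])
    if box:
        k=np.zeros_like(m);x0,y0,x1,y1=box;k[y0:y1,x0:x1]=1;m*=k
    n,l,s,ce=cv2.connectedComponentsWithStats(m)
    return [(s[i,4],ce[i],np.argwhere(l==i)[:,::-1].astype(np.float32)) for i in range(1,n) if s[i,4]>=amin]
def fitdots(D):
    # D colour->xy ; 71 mm circle, return centre
    from scipy.optimize import least_squares
    Q=np.array(list(D.values()))
    return least_squares(lambda c:np.hypot(*(Q-c).T)-0.071,Q.mean(0)-[.05,0]).x
E
python3 - <<'E'
from h import *
for n,box in(("top",(290,215,410,335)),("scene",(255,205,350,275))):
    p=np.load(n+"0.npz")["p"];K,P=campose(n);D={}
    for c in HSV:
        for a,ce,px in blobs(p,c,box):
            if c=="red":
                q=np.array([onplane(K,P,x,.156)[:2] for x in cv2.boxPoints(cv2.minAreaRect(px))]);print(n,c,a,ce.round(1),q.round(3).tolist())
            else:
                X=onplane(K,P,ce,.087);print(n,c,a,ce.round(1),X.round(4))
                if c!="white":D[c]=X[:2]
    c=fitdots(D);print("centre",c.round(4),{k:(round(np.hypot(*(v-c)),4),round(np.degrees(np.arctan2(*(v-c)[::-1])),1)) for k,v in D.items()})
E
```

```text
top green 72 [387.9 272.5] [ 0.5367 -0.0272  0.087 ]
top blue 67 [378.8 251.7] [ 0.576 -0.011  0.087]
top yellow 66 [336.8 240.9] [0.5967 0.0675 0.087 ]
top red 322 [350.8 272.4] [[0.502, 0.062], [0.579, 0.042], [0.574, 0.022], [0.497, 0.042]]
top white 76 [334.  231.5] [0.6147 0.0728 0.087 ]
top white 94 [390.6 247.9] [ 0.5832 -0.0332  0.087 ]
top white 15 [378.1 316.1] [ 0.4562 -0.0076  0.087 ]
centre [0.5301 0.0433] {'green': (np.float64(0.0709), np.float64(-84.6)), 'blue': (np.float64(0.0712), np.float64(-49.8)), 'yellow': (np.float64(0.0709), np.float64(19.9))}
scene green 20 [276.  245.5] [ 0.5329 -0.0283  0.087 ]
scene yellow 25 [320.6 262.2] [0.5938 0.0662 0.087 ]
scene white 155 [284.3 214.7] [0.4475 0.0007 0.087 ]
scene white 546 [336.3 245.4] [0.5536 0.1084 0.087 ]
scene white 25 [265.6 237.9] [ 0.5079 -0.0499  0.087 ]
scene white 25 [333.9 250.7] [0.5674 0.1007 0.087 ]
scene white 189 [275.6 267.9] [ 0.5935 -0.0356  0.087 ]
centre [0.5269 0.0425] {'green': (np.float64(0.071), np.float64(-85.1)), 'yellow': (np.float64(0.071), np.float64(19.5))}
```

Request:
{"op": "carry_out", "data": {
  "steps": [
    [-42,-28,0,0,1],
    [-84,-56,0,0,1],
    [-126,-85,0,0,1],
    [-168,-113,0,0,1],
    [-210,-141,0,0,1]
  ]
}}

```text
time: 0.6
position: [0.2847, 0.3024, 0.2312]
tcp_rot: [0.358, 3.121, -0.0]
contact_force: [1.5, 1.5, -0.1]
width: 0.997
```

Request:
{"op": "carry_out", "data": {
  "steps": [
    [-42,-28,0,0,1],
    [-84,-56,0,0,1],
    [-126,-85,0,0,1],
    [-168,-113,0,0,1],
    [-210,-141,0,0,1]
  ]
}}

```text
time: 1.1
position: [0.4554, 0.1193, 0.2312]
tcp_rot: [-0.359, -3.121, -0.0]
contact_force: [1.3, 2.1, 0.3]
width: 1.0
```

Request:
{"op": "carry_out", "data": {
  "steps": [
    [-40,-27,0,0,1],
    [-85,-57,0,0.02,1],
    [-85,-57,0,0.04,1],
    [-85,-57,0,0.04,1]
  ]
}}

```text
time: 1.5
position: [0.5245, 0.0455, 0.2305]
tcp_rot: [-0.425, -3.111, 0.0]
contact_force: [0.3, -0.0, -0.6]
width: 1.001
```

Run:
```python
from h import *
s=ctrl.state();p,d=vision.capture("wrist");cv2.imwrite("pics/w1.png",p[:,:,::-1]);np.savez("w1.npz",p=p,d=d,pos=s["position"],rot=s["tcp_rot"])
print(s["position"],s["tcp_rot"],s["dq"].round(3))
K,P=campose("wrist",s);D={}
for c in HSV:
    for a,ce,px in blobs(p,c,None,80):
        if c=="red":
            q=np.array([onplane(K,P,x,.156)[:2] for x in cv2.boxPoints(cv2.minAreaRect(px))]);print(c,a,ce.round(1),q.round(4).tolist(),q.mean(0).round(4))
        else:
            X=onplane(K,P,ce,.087);print(c,a,ce.round(1),X.round(4))
            if c!="white":D[c]=X[:2]
c=fitdots(D);print("centre",c.round(4),{k:(round(np.hypot(*(v-c)),4),round(np.degrees(np.arctan2(*(v-c)[::-1])),1)) for k,v in D.items()})
```

```text
[0.52453774 0.04554611 0.23053625] [-4.24948937e-01 -3.11130484e+00  3.93888528e-04] [ 0.044 -0.032 -0.027  0.     0.006 -0.008]
green 438 [234.5 260.3] [ 0.5367 -0.0271  0.087 ]
blue 373 [271.3 302. ] [ 0.5763 -0.0108  0.087 ]
yellow 418 [377.2 300.6] [0.5969 0.0679 0.087 ]
red 1784 [578.1 201.3] [[0.5422, 0.1676], [0.5113, 0.1916], [0.5296, 0.2115], [0.5618, 0.188]] [0.5362 0.1897]
red 2983 [322.8 245.2] [[0.4935, 0.0425], [0.4981, 0.0616], [0.5662, 0.0458], [0.5613, 0.0251]] [0.5298 0.0437]
white 12010 [351.4 134. ] [0.4715 0.08   0.087 ]
white 701 [196.2 210.9] [ 0.4936 -0.0416  0.087 ]
white 3996 [356.1 315.4] [0.6047 0.0492 0.087 ]
white 474 [323.1 271.5] [0.563  0.0342 0.087 ]
white 377 [413.6 258.4] [0.571  0.1021 0.087 ]
white 112 [220.5 282.7] [ 0.5509 -0.0432  0.087 ]
white 201 [338.  414.8] [0.6889 0.012  0.087 ]
centre [0.5304 0.0435] {'green': (np.float64(0.0709), np.float64(-84.9)), 'blue': (np.float64(0.0711), np.float64(-49.8)), 'yellow': (np.float64(0.0709), np.float64(20.2))}
```

View pics/w1.png

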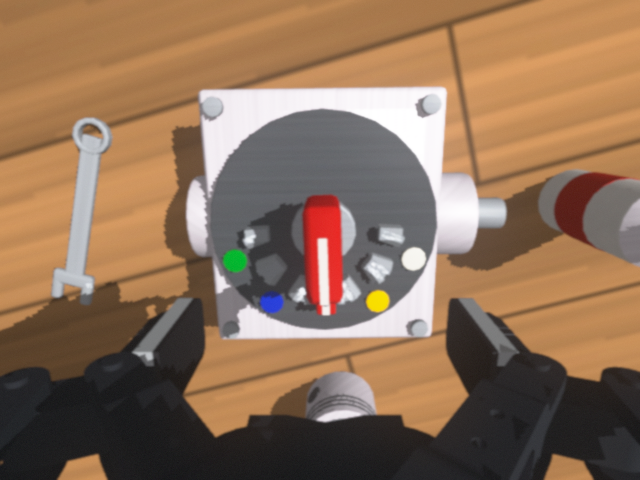

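Request:
{"op": "carry_out", "data": {
  "steps": [
    [-1,0.8,0,0,1],
    [-1,0.8,20,-0.01,1],
    [-1,0.8,45,-0.01,1],
    [-1,0.8,45,-0.01,1],
    [-1,0.8,45,-0.01,1]
  ]
}}

```text
time: 2.05
position: [0.5249, 0.0478, 0.187]
tcp_rot: [-0.403, -3.115, 0.0]
contact_force: [0.1, 0.1, 1.1]
width: 1.0
```

Request:
{"op": "carry_out", "data": {
  "steps": [
    [-6.4,-2.8,0,0,1],
    [-6.4,-2.8,0,0,1],
    [-6.4,-2.8,0,0,1]
  ]
}}

```text
time: 2.35
position: [0.5315, 0.0426, 0.187]
tcp_rot: [0.406, 3.114, 0.0]
contact_force: [-0.5, -0.1, 0.1]
width: 0.998
```

Request:
{"op": "carry_out", "data": {
  "steps": [
    [1.2,0.6,30,0,1],
    [1.2,0.6,60,0,1],
    [1.2,0.6,74,0,1],
    [1.2,0.6,74,0,1],
    [1.2,0.6,74,0,1]
  ]
}}

```text
time: 2.85
position: [0.5302, 0.0436, 0.1131]
tcp_rot: [0.405, 3.115, 0.0]
contact_force: [0.4, 0.1, 0.4]
width: 1.002
```

Request:
{"op": "carry_out", "data": {
  "steps": [
    [0,0,0,0,0],
    [0,0,0,0,0],
    [0,0,0,0,0],
    [0,0,0,0,0],
    [0,0,0,0,0]
  ]
}}

```text
time: 3.35
position: [0.5299, 0.0429, 0.1128]
tcp_rot: [0.406, 3.115, -0.002]
contact_force: [-3.0, -4.3, 5.3]
width: 0.252
```

Request:
{"op": "carry_out", "data": {
  "steps": [
    [0,0,0,0,0],
    [0,0,0,0,0],
    [0,0,0,0,0],
    [0,0,0,0,0]
  ]
}}

```text
time: 3.75
position: [0.5299, 0.043, 0.1128]
tcp_rot: [0.406, 3.115, -0.002]
contact_force: [-3.1, -4.7, 8.0]
width: 0.252
```

Gripped: an opening of 0.252 × 85 mm is 21.4 mm, which matches the 22 mm bar. Next I lift 17 mm, clear of the ring at 11 mm and below the stop at 22 mm.

Request:
{"op": "carry_out", "data": {
  "steps": [
    [0,0,-6,0,0],
    [0,0,-12,0,0],
    [0,0,-17,0,0],
    [0,0,-17,0,0],
    [0,0,-17,0,0]
  ]
}}

```text
time: 4.25
position: [0.5298, 0.043, 0.1289]
tcp_rot: [-0.406, -3.115, 0.002]
contact_force: [2.4, -5.5, -10.2]
width: 0.251
```

Run:
```python
from h import *
s=ctrl.state();p,d=vision.capture("wrist");cv2.imwrite("pics/w2.png",p[:,:,::-1])
print(s["position"],s["contact_force"],s["width"],s["joint_positions"].round(3))
```

```text
[0.52976166 0.04300276 0.12891357] [  2.38998457  -5.52294664 -10.2086223 ] 0.2511565736320092 [ 8.200e-02  3.180e-01 -1.570e-01  1.096e+00 -1.000e-03  3.410e-01]
```

View pics/w2.png

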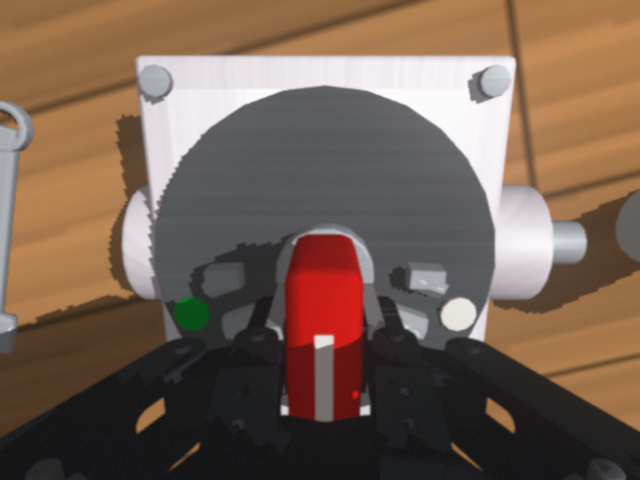

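The picture shows the bar still held between the pads and raised. The green dot is at (192,313), and Fz changed from +8 to -10 N, which fits the spring plus the weight. Next is the turn by +1.22 rad about tool z (clockwise from above).

Request:
{"op": "carry_out", "data": {
  "steps": [
    [0,0,0,0.12,0],
    [0,0,0,0.24,0],
    [0,0,0,0.36,0],
    [0,0,0,0.48,0],
    [0,0,0,0.6,0]
  ]
}}

```text
time: 4.8
position: [0.5299, 0.043, 0.1289]
tcp_rot: [1.315, 2.853, -0.002]
contact_force: [4.3, -4.1, -10.2]
width: 0.25
```

Request:
{"op": "carry_out", "data": {
  "steps": [
    [0,0,0,0.13,0],
    [0,0,0,0.26,0],
    [0,0,0,0.39,0],
    [0,0,0,0.52,0],
    [0,0,0,0.62,0]
  ]
}}

```text
time: 5.3
position: [0.5301, 0.043, 0.1289]
tcp_rot: [2.123, 2.315, -0.002]
contact_force: [4.2, -5.5, -10.4]
width: 0.253
```

Request:
{"op": "carry_out", "data": {
  "steps": [
    [0,0,0,0,0],
    [0,0,0,0,0],
    [0,0,0,0,0]
  ]
}}

```text
time: 5.6
position: [0.5301, 0.043, 0.1289]
tcp_rot: [2.117, 2.32, -0.002]
contact_force: [4.6, -4.6, -10.0]
width: 0.25
```

Run:
```python
from h import *
s=ctrl.state();p,d=vision.capture("wrist");cv2.imwrite("pics/w3.png",p[:,:,::-1])
x=R.from_rotvec(s["tcp_rot"]).as_matrix()[:,0]
print("tool x yaw",np.degrees(np.arctan2(x[1],x[0])),"want",-84.9+180, s["wrist_torque"])
```

```text
tool x yaw 95.2421050376414 want 95.1 [-1.07563159 -1.09841714 -0.00877559]
```

View pics/w3.png

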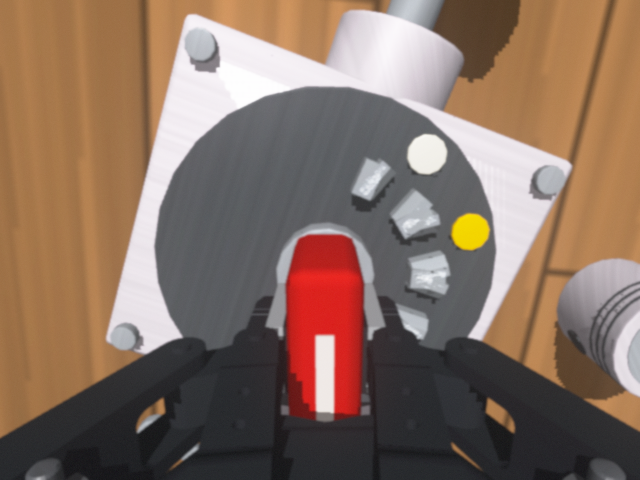

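The bar has turned with the tool (yaw 95.2°, wanted 95.1°). Next I lower it partway into the notch and release so that it snaps down.

Request:
{"op": "carry_out", "data": {
  "steps": [
    [0,0,5,0,0],
    [0,0,10,0,0],
    [0,0,10,0,0],
    [0,0,10,0,0]
  ]
}}

```text
time: 6.05
position: [0.5301, 0.043, 0.1189]
tcp_rot: [2.117, 2.32, -0.002]
contact_force: [3.8, -4.0, -7.9]
width: 0.256
```

Request:
{"op": "carry_out", "data": {
  "steps": [
    [0,0,0,0,1],
    [0,0,0,0,1],
    [0,0,0,0,1],
    [0,0,0,0,1],
    [0,0,0,0,1]
  ]
}}

```text
time: 6.55
position: [0.53, 0.0437, 0.1194]
tcp_rot: [2.117, 2.321, 0.0]
contact_force: [-0.1, -0.3, 0.4]
width: 1.005
```

Request:
{"op": "carry_out", "data": {
  "steps": [
    [0,0,0,0,1],
    [0,0,-25,0,1],
    [0,0,-60,0,1],
    [0,0,-100,0,1],
    [0,0,-140,0,1]
  ]
}}

```text
time: 7.05
position: [0.5295, 0.0436, 0.2608]
tcp_rot: [-2.117, -2.321, 0.0]
contact_force: [1.1, 0.5, -0.4]
width: 0.999
```

Request:
{"op": "carry_out", "data": {
  "steps": [
    [0,0,0,0,1],
    [0,0,0,0,1],
    [0,0,0,0,1]
  ]
}}

```text
time: 7.35
position: [0.5295, 0.0436, 0.2583]
tcp_rot: [-2.116, -2.32, 0.002]
contact_force: [-0.2, -0.7, 0.3]
width: 0.998
```

Run:
```python
from h import *
s=ctrl.state();p,d=vision.capture("wrist");cv2.imwrite("pics/w4.png",p[:,:,::-1])
print(s["position"],s["contact_force"])
K,P=campose("wrist",s)
q=np.load("w1.npz");s0=dict(position=q["pos"],tcp_rot=q["rot"]);K0,P0=campose("wrist",s0)
for t,pp,dd,PP in(("before",q["p"],q["d"],P0),("after",p,d,P)):
    for a,ce,px in blobs(pp,"red",(230,150,420,380),500):
        i=px.astype(int);z=dd[i[:,1],i[:,0]];ok=z>0
        X=np.stack([(i[:,0]-K[0,2])/K[0,0]*z,-(i[:,1]-K[1,2])/K[1,1]*z,-z],1)[ok]@PP[:3,:3].T+PP[:3,3]
        top=X[X[:,2]>np.percentile(X[:,2],90)-.006];v=np.linalg.svd((top-top.mean(0))[:,:2],full_matrices=False)[2][0]
        print(t,a,"top z",np.percentile(X[:,2],[50,75,90]).round(4),"bar dir",np.degrees(np.arctan2(v[1],v[0])).round(1),top.mean(0).round(4))
    for a,ce,px in blobs(pp,"green",None,50): print("green",ce,onplane(K,PP,ce,.087).round(4))
```

```text
[0.52951077 0.04359405 0.25825477] [-0.18187544 -0.69722689  0.30947509]
before 2983 top z [0.156  0.1567 0.1572] bar dir -13.1 [0.5239 0.0449 0.156 ]
green [234.50684932 260.28767123] [ 0.5356 -0.0271  0.087 ]
after 2321 top z [0.1561 0.1567 0.1572] bar dir -84.5 [0.5301 0.0487 0.156 ]
green [324.85321101 298.11926606] [ 0.5365 -0.0294  0.087 ]
```

View pics/w4.png

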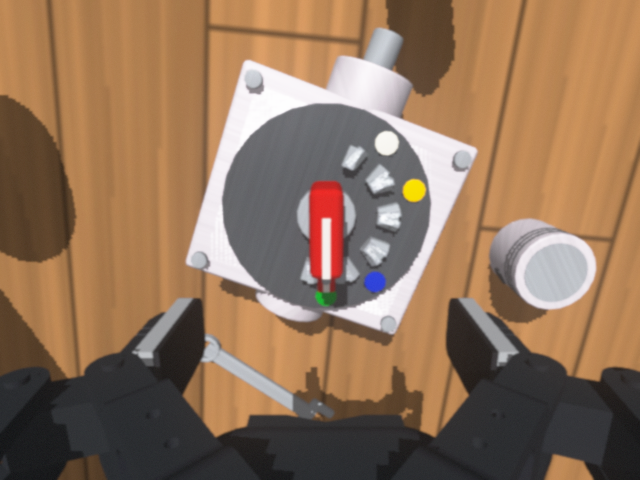

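The picture shows the nose at (326,285) pointing at the green dot at (325,298), with the fingers clear. The bar's top is at 0.156 m, the same as before the move, so the knob is fully down. I'm handing the job in.

```bash
python3 -c "
from bench import ctrl
print(ctrl.job_done())"
```

```text
the job is handed in; nothing more can be done
None
```

The selector is in the green-dot notch, and I handed the job in at about 7.4 s of the 38 s allowed. I gripped the knob across its bar, pulled it up about 16 mm and turned it 70° clockwise. I then lowered it partway into the notch and let go so it snapped down.

Last checks:
- **Fully down:** the bar's top reads 0.156 m, the same as before the move.
- **Pointing at the dot:** the bar's direction reads -84.5°, and the green dot lies at -84.9°. The nose lines up with the dot in the final picture.
- **Let go:** the gripper is open, about 0.10 m above the knob's top, with contact force under 1 N.
- **Other objects:** the robot came near neither the wrench nor the piston, and both look undisturbed in the last picture. The spray can is outside that view, so I didn't check it afterwards, but the open fingers stayed well above its top on the way in and well to its side at the knob.

Two readings disagreed slightly:
- **Bar direction before the move:** the depth fit gave -13.1°, while the dots implied -14.9°. I used the dots.
- **Arm position:** it settled about 7 mm off on the approach, which I corrected before descending.

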